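# Weigh a cut soap bar and gauge its width in the bench caliper

## Task

From the row of soaps on the drying board take the flat-topped bar, stand it on the scale's pan and let go so that it can be weighed. Then stand it in the bench caliper with its 64 mm width between the two steel plates (they leave no room for fingers on those sides, so grip it the other way), and slide the jaw shut until the sprung anvil has been pushed back 3 to 9 mm; let go and leave it so, without disturbing the other things.

Things in the scene. Friction and masses are not known exactly. Their poses are not given: they have to be found in the camera images.
- bar: The soap to gauge: cream flat-topped upright block, 64 wide (its x) x 38 thick (its y) x 80 mm tall, 0.2 kg, origin at the centre of its underside. It starts at any of three places in a row of standing soaps on a fixed 12 mm thick drying board (190 x 110 mm). Neighbours stand 7 mm from its 64 mm wide faces, so there only a grip across the 64 mm fits. A half turn of it does not matter.
- loaf_a: Neighbour soap in the row, cream, same 64 x 38 mm foot, but with a rounded (half-round) top, 94 mm tall. Origin at the centre of its underside. To be left alone.
- loaf_b: Another round-topped neighbour soap just like loaf_a. To be left alone.
- scale: Grey bench scale, 150 x 140 mm, fixed, with a square steel pan on top; origin at the centre of its underside, x along the 150 mm. The pan is 135 x 135 mm, level, centred, its top face 50 mm above the table.
- gauge: Bench caliper, fixed: wooden base 310 (x) x 100 x 20 mm high, origin at the centre of its underside. Its x is the slide axis, pointing the closing way, from handle tab and sliding jaw to the sprung anvil. The bar stands on the base between two upright steel plates (jaw, anvil), each 50 mm wide, 24 to 104 mm above the table. Behind the anvil is a housing 90 mm high.
- anvil_face (a point): Middle of the anvil plate's face that touches the bar, 60 mm above the table; at rest 75 mm from the gauge's origin along gauge x. It moves back (+x) with the anvil.
- jaw_face (a point): Middle of the sliding jaw plate's face that touches the bar, 60 mm above the table; at -11 mm + joint jaw along gauge x (so 86 mm from the anvil at rest when fully open). The plate is 12 mm thick.
- jaw_tab (a point): Top centre of the jaw's handle: an upright dark wooden tab, 16 mm thick along gauge x, 40 mm wide, its top 114 mm above the table, free to be gripped for 65 mm below that; it stands 79 mm behind the jaw face, with 59 mm free between it and the jaw plate's back.
- jaw (a joint): How far the sliding jaw has been shut from fully open, 0 to 0.075 m; slides stiffly (about 8 N of friction) and stays where it is left.
- anvil (a joint): How far the sprung anvil has been pushed back, 0 to 0.014 m (hard stop); spring 700 N/m, so 3 to 9 mm is 2 to 6 N. A small dark pointer on its top moves over the housing; its tip lies between the two dark lines there exactly from 3 to 9 mm.
- pot_a: Round dark pot of soap, 64 mm across and 44 mm tall, bystander on the table; origin at the centre of its underside.
- pot_b: Another such pot, bystander.
- scraper: Flat scraper lying on the table, bystander.
- bowl: White plastic bowl, 130 mm across and 60 mm tall, bystander; origin at the centre of its underside.

How it is judged:
On the way, in this order (a step that is already met when the one before it is completed fails the run):
1. the flat-topped bar stands upright on the scale's pan, let go, for half a second (contact force between bar and scale above 1 N and contact force between the fingers and bar below 0.05 N and angle between bar's own z axis and vertical below 0.1 rad and horizontal distance between bar and scale below 0.07 m and linear speed of bar below 0.02 m/s), for 0.5 s.
2. the bar stands upright on the caliper's base between jaw and anvil, its 64 mm width along the slide (within 7 degrees) and within 15 mm of the slide's middle line, let go (z of bar in the frame of gauge below 0.025 m and y of bar in the frame of gauge between -0.015 and 0.015 m and angle between bar's own z axis and vertical below 0.08 rad and angle between the x axis of bar and the x axis of gauge, either way round below 0.12 rad and x of bar in the frame of jaw_face between 0.028 and 0.06 m and x of bar in the frame of anvil_face between -0.06 and -0.028 m and contact force between the fingers and bar below 0.05 N), for 0.2 s.
At the end, for the whole second after the job is handed in: The bar stands upright on the caliper's base, 64 mm width along the slide (within 7 degrees), within 15 mm of the slide's middle line, clamped between jaw and anvil with both plates against it; the sprung anvil is pushed back 3 to 9 mm; everything is at rest and the robot touches nothing (z of bar in the frame of gauge below 0.025 m and y of bar in the frame of gauge between -0.015 and 0.015 m and angle between bar's own z axis and vertical below 0.08 rad and angle between the x axis of bar and the x axis of gauge, either way round below 0.12 rad and x of bar in the frame of jaw_face between 0.028 and 0.06 m and x of bar in the frame of anvil_face between -0.06 and -0.028 m and value of joint anvil between 0.003 and 0.009 m and x of bar in the frame of jaw_face below 0.036 m and x of bar in the frame of anvil_face above -0.036 m and contact force between the fingers and anything else below 0.05 N and linear speed of bar below 0.01 m/s and velocity of joint jaw between -0.005 and 0.005 m/s).
It fails at once if a bystander (round-topped soap, pot, scraper, bowl) is moved more than 25 mm (distance of any of loaf_a, loaf_b, pot_a, pot_b, scraper, bowl from where it was at the start of the episode above 0.025 m).
It fails at once if the bar is toppled (tilted over 45 degrees) (angle between bar's own z axis and vertical above 0.785 rad).
It fails at once if the bar is dropped or pressed on the scale or in the caliper with more than 40 N (contact force between bar and scale above 40 N or contact force between bar and gauge above 40 N).
It also fails if it takes over 69 s, if anything falls off the work surface, if the arm or the gripper's body presses on something with over 40 N, if the wrist force passes 120 N, or if a joint passes its speed limit or range.

## Robot

A 6-joint arm with a two-finger parallel gripper is mounted at the origin on the work surface. World frame = base frame: x ahead of the robot, y to its left, z up, the work surface at z = 0. Lengths are in m, angles in rad, forces in N, time in s.
With the tool pointing down it reaches from about 0.35 to 0.85 m from the base axis. Payload 8.1 kg.
Tool frame: the origin (TCP) lies on the centre line of the jaws, within the pads' length; the fingertips stand 17 mm ahead of it and the grasp point (between the pads) lies 2 mm behind it; x points along the fingers, z is the direction in which the jaws open and shut, and the axes are right-handed (so a half turn about x gives the same grasp; the last joint's range is limited). The gripper opens to 93 mm and grips with 3 to 60 N. Pads are 15 mm wide; open, the fingers measure 128 mm over their backs; the gripper's body (75 mm by 188 mm) begins 65 mm behind the grasp point.
Start: joints at [1.174, 0.13, 1.488, -0, 1.523, -0.085], TCP at [0.184, 0.571, 0.236] pointing down, gripper open.
Joint ranges: [-2.96, 2.96], [-0.89, 2.26], [0.02, 2.5], [-1.34, 4.48], [0, 2.73], [-2.66, 2.66]. Speed limits (rad/s): [2.39, 2.39, 2.79, 3.14, 3.14, 3.14].

## Interface

Orientations are given as a rotation vector (axis times angle).
In Python, from plant import telemetry, optics, workorder gives the robot as it stands.
- The arm moves only by the shell command python3 -m inch 'ROWS' [FORCE]. ROWS is JSON, a list that holds one entry, the list of rows, each a list of 7 numbers: the shift along the tool's x, y, z in m, then the turn, a rotation vector about the tool's x, y, z in rad, then the opening, from 0 (shut) to 1 (fully open). In form: [[[tx, ty, tz, ax, ay, az, grip], ...]]. A call has 1 to 20 rows; each row shifts and turns the pose as measured when the row begins, along the tool's axes as they then stand; what a row does not reach is not made up. A row lasts 1/10 s, in which the tool goes at most 50 mm and 8.59 degrees, less where a joint would pass 70% of its speed; a pose out of reach is approached as far as the arm can. A call is refused whole if a number of a shift passes 0.05 or a number of a turn 0.15, either way. A call with a gripper value outside its range is refused whole. The fingers move at their own pace and stop on an object; FORCE is the grip in N (left out, the last holds). Time passes only in rows, so rows that do not move let the fingers close. It gives the time, the measured TCP pose, the force and the opening at its end, in the units of the state.
- telemetry.read_state(): the state, without advancing time (a new reading comes with each control period).
- optics.read_camera(name): name is "scene" or "top"; returns a dict with "frame" (400x640x3 uint8, blue, green, red), "fx", "fy", "cx", "cy" (pixels), "rvec" (rotation vector, rad) and "tvec" (3), from world to camera coordinates, as OpenCV has them. Camera axes: x right, y down, z forward; pixel columns grow to the right and rows downward; lengths in m; the calibration is good to about 2 mm. A picture is of the moment at which its call begins. There is no depth.
- workorder.close_job(): hands the job in, once; it reports no verdict.
The state is a dict: "t": time; "q": joint angles; "dq": joint speeds; "joint_torque": joint torques, N m; "tool_pos": TCP position; "orientation": TCP orientation; "force": force on the tool from outside, world axes, zero at the start; "wrist_torque": the same for the moment, N m; "opening": finger opening in m.
Only numpy, scipy, OpenCV 4.12 (cv2) and the standard library are available. Lean on these libraries where they do the work, as an engineer would, in place of code of your own. Each camera call takes 0.05 s, during which the arm holds its last target. There are 200 camera calls.

## Working session

There is one attempt and no reset: what is moved stays moved. The work goes in short steps, Python scripts to look and compute and a shell command to move; the robot and the scene stay as the last step left them, time stands still between calls to the robot, and variables do not carry over. Pictures are saved under pics/ and viewed, on a budget of 10 in all, crops included, one or two more only if the job needs it, and the job is handed in when it is done.

```bash
mkdir -p pics; ls
python3 - <<'E'
from plant import telemetry, optics
import cv2, numpy as np
s=telemetry.read_state(); print({k:np.round(v,3).tolist() for k,v in s.items()})
for n in("scene","top"):
    c=optics.read_camera(n); cv2.imwrite(f"pics/{n}0.png",c["frame"])
    R=cv2.Rodrigues(np.array(c["rvec"]))[0]; print(n,c["fx"],c["fy"],c["cx"],c["cy"],"campos",-R.T@np.array(c["tvec"]).ravel(), R.round(3).tolist())
E
```

```text
pics
{'t': 0.0, 'q': [1.174, 0.131, 1.489, 0.0, 1.523, -0.085], 'dq': [0.0, -0.0, 0.0, -0.001, -0.0, 0.001], 'joint_torque': [0.002, -55.985, -49.176, 0.077, 0.036, -0.0], 'tool_pos': [0.184, 0.571, 0.235], 'orientation': [-0.977, 1.342, 0.976], 'force': [-0.015, 0.502, -0.081], 'wrist_torque': [-0.006, -0.019, 0.018], 'opening': 0.093}
scene 414.1074471147028 414.1074471147028 318.7802716746852 191.11890877394615 campos [ 1.39560298 -0.15209337  0.81581665] [[0.232, 0.973, 0.001], [0.632, -0.15, -0.76], [-0.74, 0.177, -0.649]]
top 364.6392144316619 364.6392144316619 325.95854604077306 203.27733916425632 campos [0.37823303 0.00790469 0.94908835] [[0.192, -0.981, 0.006], [-0.957, -0.189, -0.219], [0.216, 0.036, -0.976]]
```

View pics/scene0.png

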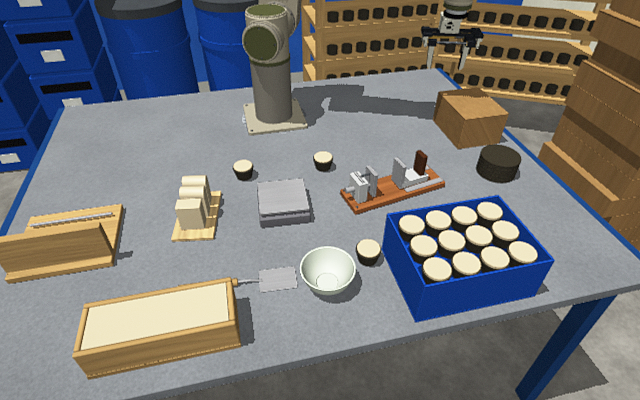

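View pics/top0.png

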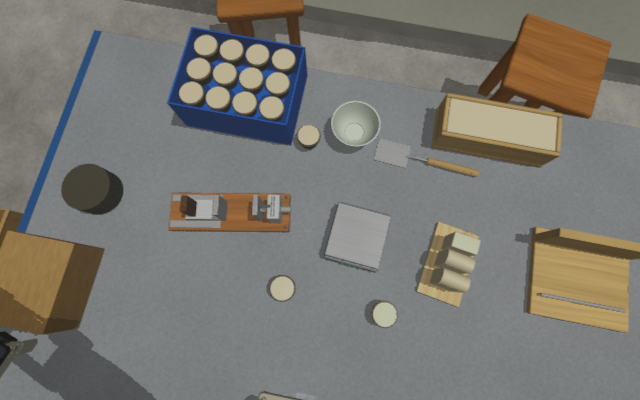

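The scene view shows the row of soaps at about (190,205), the scale at (284,200) and the caliper at (392,183). In the top view they are at (450,263), (357,236) and (230,212). The flat-topped bar appears to be the row's end piece, at top (465,243). I'll zoom in on all of these in one composite.

Run:
```python
import cv2, numpy as np
t=cv2.imread("pics/top0.png"); s=cv2.imread("pics/scene0.png")
def crop(i,x,y,w,h): return cv2.resize(i[y:y+h,x:x+w],(400,300),interpolation=cv2.INTER_CUBIC)
a=np.hstack([crop(t,400,215,100,75),crop(s,160,165,100,75)])
b=np.hstack([crop(t,160,165,140,105),crop(s,330,140,120,90)])
cv2.imwrite("pics/comp.png",np.vstack([a,b]))
```

```text
(no output)
```

View pics/comp.png

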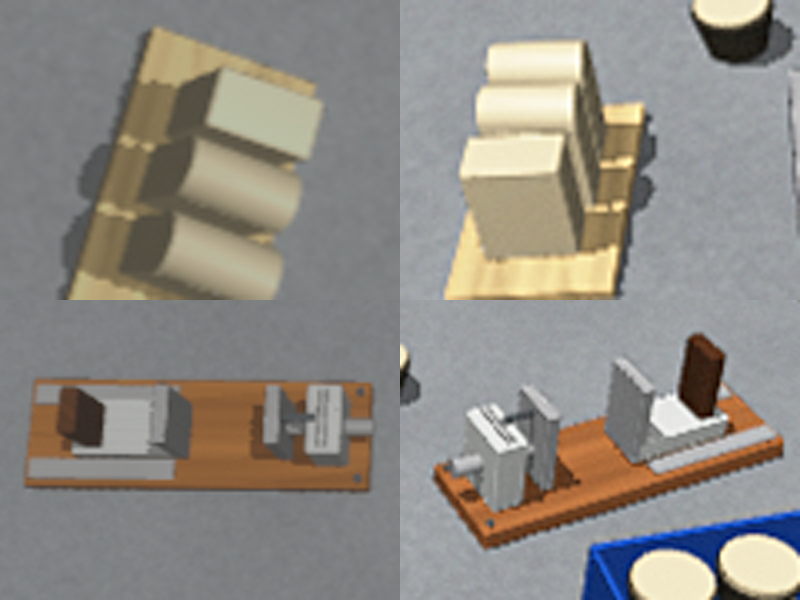

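The composite shows the flat-topped bar at the row's end, top-view corners about (455,232), (480,239), (476,255), (452,247). The caliper's tab is at about (187,205), with the anvil on the right. Next I measure by masks, rays and triangulation.

```bash
cat > h.py <<'E'
import cv2, numpy as np
from plant import optics, telemetry
def cam(n):
    c=optics.read_camera(n); c["R"]=cv2.Rodrigues(np.array(c["rvec"],float))[0]; c["t"]=np.array(c["tvec"],float).ravel()
    c["C"]=-c["R"].T@c["t"]; c["K"]=np.array([[c["fx"],0,c["cx"]],[0,c["fy"],c["cy"]],[0,0,1]]); return c
def plane(c,uv,z):
    uv=np.atleast_2d(uv).astype(float); d=np.c_[uv,np.ones(len(uv))]@np.linalg.inv(c["K"]).T@c["R"]
    return c["C"]+d*((z-c["C"][2])/d[:,2])[:,None]
def tri(c1,p1,c2,p2):
    P=[c["K"]@np.c_[c["R"],c["t"]] for c in(c1,c2)]
    X=cv2.triangulatePoints(P[0],P[1],np.atleast_2d(p1).astype(float).T,np.atleast_2d(p2).astype(float).T); return (X[:3]/X[3]).T
def proj(c,X): return cv2.projectPoints(np.atleast_2d(X).astype(float),c["R"],c["t"],c["K"],None)[0][:,0]
def blob(m,near):
    cs,_=cv2.findContours(m.astype(np.uint8),0,cv2.CHAIN_APPROX_NONE)
    cs=[k for k in cs if cv2.contourArea(k)>30]
    return min(cs,key=lambda k:abs(cv2.pointPolygonTest(k,near,True)) if cv2.pointPolygonTest(k,near,True)<0 else -1)
def rect(c,k,z):
    w=plane(c,k[:,0],z)[:,:2].astype(np.float32); r=cv2.minAreaRect(w); return r, w
E
python3 - <<'E'
from h import *
T=cam("top");S=cam("scene")
hs=cv2.cvtColor(T["frame"],cv2.COLOR_BGR2HSV); hS=cv2.cvtColor(S["frame"],cv2.COLOR_BGR2HSV)
for p in[(466,244),(458,262),(445,230),(358,236),(335,236),(250,200),(240,212),(187,205),(284,208),(270,200)]: print("top",p,hs[p[1],p[0]])
for p in[(190,203),(190,215),(180,235),(284,195),(284,215),(385,190),(392,215),(421,160)]: print("sc",p,hS[p[1],p[0]])
# hand-picked corners, two views
c4=lambda x,y:(400+x/4,215+y/4); s4=lambda x,y:(160+(x-400)/4,165+y/4)
print("bar top", tri(T,[c4(320,98),c4(303,160)*1 ,c4(222,70)],S,[s4(562,172),s4(568,132),s4(461,181)]).round(3))
g=lambda x,y:(160+x*.35,165+(y-300)*.35); q=lambda x,y:(330+(x-400)*.3,140+(y-300)*.3)
print("gauge base corners(tab end far, anvil near..)",plane(T,[g(35,378),g(373,383),g(370,490),g(25,487)],.02).round(3))
print("tab top",plane(T,[g(60,390),g(76,388),g(77,412),g(58,416)],.114).round(3))
for z in(.08,.092,.1): print(z,plane(T,[c4(222,70),c4(320,98),c4(303,160),c4(209,127)],z).round(3).tolist())
E
```

```text
top (466, 244) [ 33  36 190]
top (458, 262) [ 22  52 185]
top (445, 230) [ 23  84 188]
top (358, 236) [  0   2 156]
top (335, 236) [ 30   2 155]
top (250, 200) [ 14 153 138]
top (240, 212) [ 14 155 145]
top (187, 205) [10 82 56]
top (284, 208) [ 15   3 147]
top (270, 200) [ 40   4 171]
sc (190, 203) [ 24  44 242]
sc (190, 215) [ 21  68 172]
sc (180, 235) [ 21  96 232]
sc (284, 195) [ 90   1 186]
sc (284, 215) [125  11 137]
sc (385, 190) [ 12 169 172]
sc (392, 215) [111 220 118]
sc (421, 160) [  9 146  56]
bar top [[ 0.556 -0.295  0.098]
 [ 0.517 -0.289  0.098]
 [ 0.56  -0.308  0.083]]
gauge base corners(tab end far, anvil near..) [[0.535 0.443 0.02 ]
 [0.59  0.138 0.02 ]
 [0.493 0.12  0.02 ]
 [0.436 0.424 0.02 ]]
tab top [[0.513 0.376 0.114]
 [0.517 0.364 0.114]
 [0.498 0.357 0.114]
 [0.491 0.372 0.114]]
0.08 [[0.56, -0.279, 0.08], [0.554, -0.339, 0.08], [0.516, -0.333, 0.08], [0.524, -0.276, 0.08]]
0.092 [[0.557, -0.275, 0.092], [0.552, -0.334, 0.092], [0.514, -0.328, 0.092], [0.522, -0.272, 0.092]]
0.1 [[0.556, -0.273, 0.1], [0.55, -0.331, 0.1], [0.512, -0.325, 0.1], [0.521, -0.269, 0.1]]
```

Run:
```python
from h import *
T=cam("top");S=cam("scene")
c4=lambda x,y:(400+x/4,215+y/4); s4=lambda x,y:(160+(x-400)/4,165+y/4)
print("bar top tri", tri(T,[c4(222,70),c4(320,98),c4(209,127)],S,[s4(562,172),s4(461,181),s4(568,132)]).round(4).tolist())
hs=cv2.cvtColor(T["frame"],cv2.COLOR_BGR2HSV);H,Sa,V=cv2.split(hs); hS=cv2.cvtColor(S["frame"],cv2.COLOR_BGR2HSV)
def show(n,k,z):
    r,w=rect(T,k,z); print(n,"c",np.round(r[0],4),"size",np.round(r[1],4),"ang",round(r[2],2)); return r
m=(H>27)&(H<40)&(Sa>25)&(V>150); m[:, :420]=0; m[:,500:]=0
k=blob(m,(466,244)); print(cv2.contourArea(k)); rb=show("bar",k,.092)
m=(H>5)&(H<20)&(Sa>110); k=blob(cv2.morphologyEx(m.astype(np.uint8),3,np.ones((9,9))),(240,212)); show("gauge",k,.02)
m=(Sa<12)&(V>135)&(V<200)
gray=T["frame"].astype(int).sum(2)
for p in[(358,236),(325,270),(390,210)]: print(p,T["frame"][p[1],p[0]])
m=(H<20)&(Sa>60)&(V<75); m[:, 215:]=0;m[:,:165]=0
k=blob(cv2.morphologyEx(m.astype(np.uint8),3,np.ones((3,3))),(187,205)); print("tab blob",cv2.boundingRect(k),cv2.contourArea(k))
# scene: gauge base outline & tab
t=cv2.resize(T["frame"][190:285,315:405],None,fx=4,fy=4,interpolation=2)
a=cv2.resize(S["frame"][165:240,245:325],(400,375),interpolation=2)
b=cv2.resize(T["frame"][185:235,165:235],None,fx=5,fy=5,interpolation=2)
im=np.zeros((600,800,3),np.uint8); im[:380,:360]=t; im[:375,380:780]=a; im[380:600,:350]=b[:220]
tb=cv2.resize(S["frame"][145:185,390:450],None,fx=5.5,fy=5.5,interpolation=2); im[380:600,380:380+330]=tb
cv2.imwrite("pics/c2.png",im)
```

```text
bar top tri [[0.5587, -0.2711, 0.0873], [0.553, -0.3327, 0.0872], [0.5229, -0.2663, 0.0901]]
310.0
bar c [ 0.5373 -0.3028] size [0.0609 0.0324] ang 80.65
gauge c [0.5139 0.2829] size [0.0992 0.308 ] ang 10.52
(358, 236) [155 155 156]
(325, 270) [132 131 129]
(390, 210) [127 126 123]
tab blob (182, 197, 14, 19) 139.5
```

View pics/c2.png

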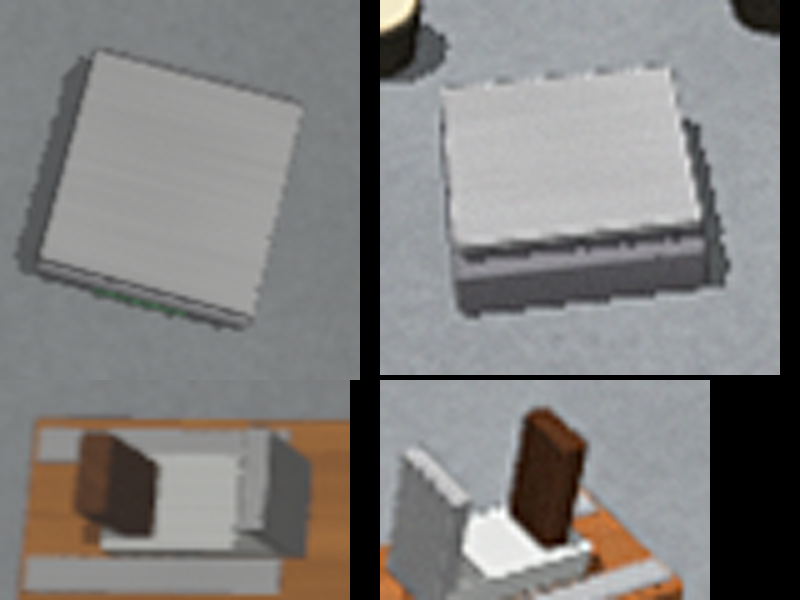

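The views show the pan's top corners at top-view (340,202), (390,216), (378,270) and (325,255). The tab top is near (183,198). I triangulate these and work out the tool moves.

```bash
cat >> h.py <<'E'
def tool():
    s=telemetry.read_state(); return np.array(s["tool_pos"]),cv2.Rodrigues(np.array(s["orientation"],float))[0],s
def goal(p,yaw):
    """shift (tool axes) and turn about tool x to bring TCP to p with tool z (mod 180) at world yaw deg"""
    P,R,s=tool(); d=R.T@(np.array(p)-P); y=np.degrees(np.arctan2(R[1,2],R[0,2])); e=(yaw-y+90)%180-90
    # level: rotation to bring tool x to straight down plus yaw change, as rotvec in tool frame
    z=np.array([np.cos(np.radians(y+e)),np.sin(np.radians(y+e)),0]); x=np.array([0,0,-1.]); G=np.c_[x,np.cross(z,x),z]
    rv=cv2.Rodrigues(R.T@G)[0].ravel()
    print("t",round(s["t"],2),"pos",P.round(4),"yaw",round(y,2),"q6",round(s["q"][5],3),"open",round(s["opening"],4),"F",np.round(s["force"],1)); print(" shift tool",d.round(4),"turn tool",rv.round(4), "dyaw",round(e,2))
E
python3 - <<'E'
from h import *
T=cam("top");S=cam("scene")
pt=[(340,202.5),(390.5,215.75),(325.5,255.5),(378,270)];ps=[(309,209),(261,213.6),(303.4,178.6),(257.4,183)]
X=tri(T,pt,S,ps); print("pan tri",X.round(4).tolist(),X.mean(0).round(4))
W=plane(T,pt,.05);print("pan plane",W.round(4).tolist(),W.mean(0).round(4),[np.linalg.norm(W[i]-W[j]).round(4) for i,j in((0,1),(0,2),(1,3),(2,3))])
a=lambda x,y:(165+x/5,185+(y-380)/5); b=lambda x,y:(390+(x-380)/5.5,145+(y-380)/5.5)
X=tri(T,[a(82,433),a(108,433),a(77,525)],S,[b(585,443),b(567,457),b(545,408)]);print("tab tri",X.round(4).tolist())
W=plane(T,[a(82,433),a(108,433),a(77,525)],.114);print("tab plane",W.round(4).tolist())
X=tri(T,[(460+.0,190)],S,[(0,0)])
g=lambda x,y:(160+x*.35,165+(y-300)*.35); q=lambda x,y:(330+(x-400)*.3,140+(y-300)*.3)
# base corners: tab end +x ; anvil end +x; anvil end -x
X=tri(T,[g(373,383),g(370,490),g(35,378)],S,[q(487,535),q(435,475),q(783,440)]);print("base tri",X.round(4).tolist())
goal((.537,-.303,.06),81)
# expected positions check by projecting
u=np.array([np.cos(np.radians(-79.5)),np.sin(np.radians(-79.5))]);o=np.array([.5139,.2829])
for n,d,z in(("tab",-.09,.114),("jawtop",-.011,.104),("anviltop",.075,.104)):
    p=np.r_[o+d*u,z]; print(n,p.round(4),proj(T,p).round(1),proj(S,p).round(1))
E
```

```text
pan tri [[0.587, 0.0108, 0.0476], [0.5773, -0.1191, 0.0503], [0.4495, 0.0227, 0.0438], [0.4391, -0.1117, 0.0445]] [ 0.5132 -0.0493  0.0465]
pan plane [[0.5857, 0.0067, 0.05], [0.5767, -0.124, 0.05], [0.4481, 0.0171, 0.05], [0.4383, -0.1148, 0.05]] [ 0.5122 -0.0538  0.05  ] [np.float64(0.131), np.float64(0.138), np.float64(0.1387), np.float64(0.1322)]
tab tri [[0.5164, 0.3797, 0.1119], [0.5194, 0.3693, 0.1068], [0.4747, 0.3746, 0.1061]]
tab plane [[0.5152, 0.3759, 0.114], [0.5175, 0.364, 0.114], [0.4722, 0.366, 0.114]]
base tri [[0.5919, 0.144, 0.017], [0.4953, 0.1263, 0.0067], [0.5355, 0.4462, 0.0189]]
t 0.4 pos [0.184  0.571  0.2355] yaw 72.13 q6 -0.085 open 0.0931 F [-0.1  0.2  0.2]
 shift tool [ 0.1757 -0.6041 -0.7235] turn tool [-0.1548 -0.0003 -0.    ] dyaw 8.87
tab [0.4975 0.3714 0.114 ] [[181.2 203.2]] [[421.3 152.8]]
jawtop [0.5119 0.2937 0.104 ] [[216.2 204.5]] [[397.8 162.1]]
anviltop [0.5276 0.2092 0.104 ] [[252.5 204.8]] [[371.7 169.4]]
```

Sizes and heights agree with the text to a few mm: pan 132–138 mm at z≈0.047, tab top about 0.11, base 308×99 mm, bar top about 0.088. I travel above the bar.

```bash
python3 -m inch '[[[0,-0.030,-0.0365,0,0,0,1],[0,-0.030,-0.0365,0,0,0,1],[0,-0.030,-0.0365,0,0,0,1],[0,-0.030,-0.0365,0,0,0,1],[0,-0.030,-0.0365,0,0,0,1],[0,-0.030,-0.0365,0,0,0,1],[0,-0.030,-0.0365,0,0,0,1],[0,-0.030,-0.0365,0,0,0,1],[0,-0.030,-0.0365,0,0,0,1],[0,-0.030,-0.0365,0,0,0,1],[0,-0.030,-0.0365,0,0,0,1],[0,-0.030,-0.0365,0,0,0,1],[0,-0.030,-0.0365,0,0,0,1],[0,-0.030,-0.0365,0,0,0,1],[0,-0.030,-0.0365,0,0,0,1],[0,-0.030,-0.0365,0,0,0,1],[0,-0.030,-0.0365,0,0,0,1],[0,-0.030,-0.0365,0,0,0,1],[0,0,0,-0.10,0,0,1],[0,0,0,-0.05,0,0,1]]]'; python3 -c "
from h import *
goal((.537,-.300,.06),81)"
```

```text
t: 2.4
tool_pos: [0.5072, -0.253, 0.2359]
orientation: [-1.099, 1.271, 1.087]
force: [0.2, 0.7, -0.2]
opening: 0.0928
t 2.4 pos [ 0.5072 -0.253   0.2359] yaw 81.1 q6 -1.972 open 0.0928 F [ 0.2  0.7 -0.2]
 shift tool [ 0.1762 -0.0349 -0.0419] turn tool [0.0018 0.0004 0.0102] dyaw -0.1
```

```bash
python3 -m inch '[[[0.02,-0.0175,-0.021,0,0,0.01,1],[0.02,-0.0175,-0.021,0,0,0,1],[0.03,0,0,0,0,0,1],[0,0,0,0,0,0,1]]]'
python3 - <<'E'
from h import *
goal((.537,-.300,.06),81)
T=cam("top");S=cam("scene")
P,R,s=tool()
print("TCP proj",proj(T,P),proj(S,P))
im=np.hstack([cv2.resize(T["frame"][180:300,380:510],(400,370),interpolation=2),cv2.resize(S["frame"][130:250,130:260],(400,370),interpolation=2)])
cv2.imwrite("pics/d.png",im)
E
```

```text
t: 2.8
tool_pos: [0.5371, -0.3033, 0.1649]
orientation: [-1.096, 1.277, 1.093]
force: [-2.0, 0.2, -0.4]
opening: 0.0927
t 2.8 pos [ 0.5371 -0.3033  0.1649] yaw 81.15 q6 -2.014 open 0.0927 F [-2.   0.2 -0.4]
 shift tool [0.1049 0.0009 0.0033] turn tool [ 0.0025 -0.0005  0.002 ] dyaw -0.15
TCP proj [[480.7619807 238.150386 ]] [[178.52381499 180.00127115]]
```

View pics/d.png

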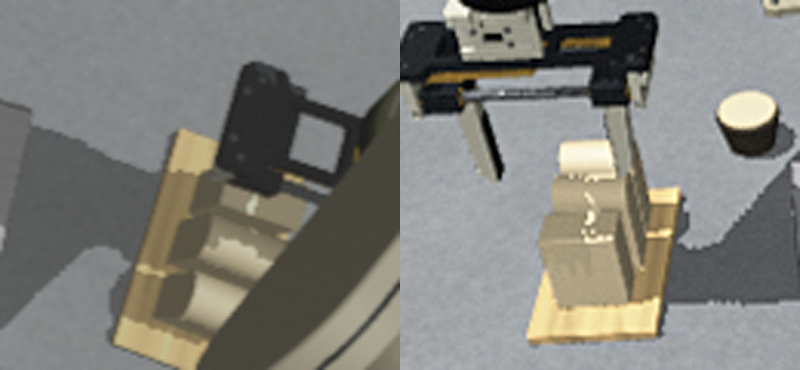

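The view shows the open fingers straddling the flat bar (scene crop: bar top about (584,226), fingers at 485 and 625). I descend and grip.

```bash
python3 -m inch '[[[0.025,0,0.001,0,0,0,1],[0.025,0,0.001,0,0,0,1],[0.025,0,0,0,0,0,1],[0.02,0,0,0,0,0,1],[0.005,0,0,0,0,0,1],[0,0,0,0,0,0,1]]]' ; python3 -c "
from h import *
goal((.537,-.301,.063),81)"
```

```text
t: 3.5
tool_pos: [0.5485, -0.3058, 0.0849]
orientation: [-1.121, 1.268, 1.069]
force: [0.2, 0.0, 0.1]
opening: 0.0928
t 3.5 pos [ 0.5485 -0.3058  0.0849] yaw 81.3 q6 -2.01 open 0.0928 F [0.2 0.  0.1]
 shift tool [0.0215 0.0128 0.0033] turn tool [ 0.0055 -0.013   0.0292] dyaw -0.3
```

```bash
python3 -m inch '[[[0,0.006,0.003,0.005,-0.013,0.03,1],[0,0.006,0,0,0,0,1],[0,0,0,0,0,0,1]]]' ; python3 -c "
from h import *
goal((.537,-.301,.063),81)"
```

```text
t: 3.8
tool_pos: [0.5397, -0.3024, 0.0914]
orientation: [-1.099, 1.277, 1.088]
force: [-0.5, 0.4, 0.4]
opening: 0.0931
t 3.8 pos [ 0.5397 -0.3024  0.0914] yaw 81.08 q6 -2.008 open 0.0931 F [-0.5  0.4  0.4]
 shift tool [0.0284 0.003  0.001 ] turn tool [ 0.0014 -0.0034  0.0064] dyaw -0.08
```

```bash
python3 -m inch '[[[0.01,0.001,0.001,0,0,0.006,1],[0.01,0.001,0,0,0,0,1],[0.008,0.001,0,0,0,0,1],[0,0,0,0,0,0,1],[0,0,0,0,0,0,1]]]' ; python3 -c "
from h import *
goal((.537,-.301,.063),81)"
```

```text
t: 4.3
tool_pos: [0.5374, -0.3015, 0.0625]
orientation: [-1.099, 1.28, 1.089]
force: [-0.0, -1.0, -0.4]
opening: 0.0928
t 4.3 pos [ 0.5374 -0.3015  0.0625] yaw 81.08 q6 -2.007 open 0.0928 F [-0.  -1.  -0.4]
 shift tool [-0.0005  0.0004  0.0004] turn tool [ 0.0015 -0.005   0.0033] dyaw -0.08
```

```bash
python3 -m inch '[[[0,0,0,0,-0.005,0.003,0.5],[0,0,0,0,0,0,0.5],[0,0,0,0,0,0,0.5],[0,0,0,0,0,0,0.5],[0,0,0,0,0,0,0.5],[0,0,0,0,0,0,0.5]]]' 15; python3 -m inch '[[[-0.01,0,0,0,0,0,0.5],[-0.01,0,0,0,0,0,0.5],[-0.01,0,0,0,0,0,0.5],[0,0,0,0,0,0,0.5]]]' ; python3 -c "
from h import *
goal((.512,-.052,.18),81)"
```

```text
t: 4.9
tool_pos: [0.5375, -0.3016, 0.0627]
orientation: [-1.094, 1.278, 1.094]
force: [-0.1, 0.4, 0.2]
opening: 0.0636
t: 5.3
tool_pos: [0.5375, -0.3015, 0.0955]
orientation: [-1.093, 1.278, 1.094]
force: [0.5, -0.3, -1.2]
opening: 0.0638
t 5.3 pos [ 0.5375 -0.3015  0.0955] yaw 81.08 q6 -2.01 open 0.0638 F [ 0.5 -0.3 -1.2]
 shift tool [-0.0844  0.0638  0.2426] turn tool [ 0.0014  0.0006 -0.    ] dyaw -0.08
```

```bash
python3 -m inch '[[[-0.015,0,0,0,0,0,0.5],[-0.015,0,0,0,0,0,0.5],[-0.015,0,0,0,0,0,0.5],[-0.015,0,0,0,0,0,0.5],[-0.015,0,0,0,0,0,0.5],[0,0.004,0.015,0,0,0,0.5],[0,0.004,0.015,0,0,0,0.5],[0,0.004,0.015,0,0,0,0.5],[0,0.004,0.015,0,0,0,0.5],[0,0.004,0.015,0,0,0,0.5],[0,0.004,0.015,0,0,0,0.5],[0,0.004,0.015,0,0,0,0.5],[0,0.004,0.015,0,0,0,0.5],[0,0.004,0.015,0,0,0,0.5],[0,0.004,0.015,0,0,0,0.5],[0,0.004,0.015,0,0,0,0.5],[0,0.004,0.015,0,0,0,0.5],[0,0.004,0.015,0,0,0,0.5],[0,0,0,0,0,0,0.5]]]' ; python3 -c "
from h import *
goal((.512,-.052,.105),81)"
```

```text
t: 7.2
tool_pos: [0.5131, -0.0804, 0.1769]
orientation: [-1.094, 1.277, 1.097]
force: [-0.4, -0.2, -1.9]
opening: 0.0639
t 7.2 pos [ 0.5131 -0.0804  0.1769] yaw 81.2 q6 -1.673 open 0.0639 F [-0.4 -0.2 -1.9]
 shift tool [0.0719 0.0054 0.0278] turn tool [ 0.0034  0.0017 -0.0008] dyaw -0.2
```

```bash
python3 -m inch '[[[0,0.003,0.014,0,0,0,0.5],[0,0.002,0.014,0,0,0,0.5],[0.015,0,0,0,0,0,0.5],[0.015,0,0,0,0,0,0.5],[0.015,0,0,0,0,0,0.5],[0.015,0,0,0,0,0,0.5],[0.005,0,0,0,0,0,0.5],[0,0,0,0,0,0,0.5],[0,0,0,0,0,0,0.5]]]' ; python3 -c "
from h import *
goal((.512,-.052,.102),81)
T=cam('top');S=cam('scene')
im=np.hstack([cv2.resize(T['frame'][160:290,300:430],(400,400),interpolation=2),cv2.resize(S['frame'][120:250,220:350],(400,400),interpolation=2)])
cv2.imwrite('pics/e.png',im)"
```

```text
t: 8.1
tool_pos: [0.5106, -0.0525, 0.1033]
orientation: [-1.093, 1.282, 1.098]
force: [0.7, -0.3, -2.3]
opening: 0.0639
t 8.1 pos [ 0.5106 -0.0525  0.1033] yaw 81.17 q6 -1.618 open 0.0639 F [ 0.7 -0.3 -2.3]
 shift tool [ 0.0013 -0.0013  0.0008] turn tool [ 0.003  -0.0007 -0.0043] dyaw -0.17
```

View pics/e.png

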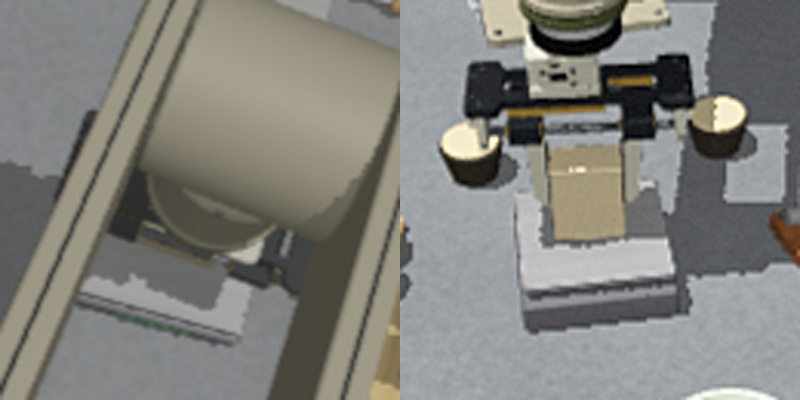

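The bar is held upright just above the middle of the pan (scene crop: bar base (590,240), pan x 515–675). I lower it in 1 mm steps.

```bash
python3 -m inch '[[[0.0013,0,0,0,0,0,0.5],[0.0013,0,0,0,0,0,0.5],[0,0,0,0,0,0,0.5]]]'; python3 -m inch '[[[0.001,0,0,0,0,0,0.5],[0.001,0,0,0,0,0,0.5]]]'
```

```text
t: 8.5
tool_pos: [0.5125, -0.0529, 0.1031]
orientation: [-1.096, 1.279, 1.094]
force: [-0.4, -0.4, -0.8]
opening: 0.064
t: 8.7
tool_pos: [0.513, -0.0529, 0.1017]
orientation: [-1.097, 1.278, 1.093]
force: [-0.8, 0.8, -2.4]
opening: 0.0638
```

```bash
python3 -m inch '[[[0.0015,0,0,0,0,0,0.5],[0.0015,0,0,0,0,0,0.5],[0,0,0,0,0,0,0.5]]]'; python3 -m inch '[[[0.001,0,0,0,0,0,0.5],[0,0,0,0,0,0,0.5]]]'
```

```text
t: 9.0
tool_pos: [0.5139, -0.0531, 0.101]
orientation: [-1.098, 1.276, 1.092]
force: [-0.2, -0.3, -1.9]
opening: 0.0642
t: 9.2
tool_pos: [0.5143, -0.0531, 0.1005]
orientation: [-1.099, 1.276, 1.091]
force: [-0.8, 0.9, -2.0]
opening: 0.0639
```

```bash
for i in 1 2; do python3 -m inch '[[[0.002,0,0,0,0,0,0.5],[0,0,0,0,0,0,0.5]]]' | grep -E 'pos|force'; done
```

```text
tool_pos: [0.5153, -0.0533, 0.1005]
force: [0.9, 0.6, -1.8]
tool_pos: [0.5162, -0.0534, 0.1]
force: [-0.1, -0.0, -1.6]
```

```bash
for i in 1 2; do python3 -m inch '[[[0.003,0.002,0,0,0,0,0.5],[0.001,0.001,0,0,0,0,0.5],[0,0,0,0,0,0,0.5]]]' | grep -E 'pos|force'; done; python3 -c "
from h import *
goal((.512,-.052,.1007),81)"
```

```text
tool_pos: [0.5161, -0.0535, 0.0991]
force: [-1.3, -0.5, -0.5]
tool_pos: [0.5164, -0.0535, 0.0984]
force: [-1.7, 0.0, 1.0]
t 10.2 pos [ 0.5164 -0.0535  0.0984] yaw 81.22 q6 -1.619 open 0.064 F [-1.7  0.   1. ]
 shift tool [-0.0024  0.0045  0.0008] turn tool [ 0.0038 -0.0013  0.0226] dyaw -0.22
```

```bash
python3 -m inch '[[[0,0,0,0,0,0.02,0.5],[0,0,0,0,0,0,0.5]]]'; python3 -m inch '[[[0,0,0,0,0,0,1],[0,0,0,0,0,0,1],[0,0,0,0,0,0,1],[0,0,0,0,0,0,1],[0,0,0,0,0,0,1],[0,0,0,0,0,0,1]]]'; python3 -c "
from h import *
goal((.515,-.053,.18),81)"
```

```text
t: 10.4
tool_pos: [0.5169, -0.0536, 0.0986]
orientation: [-1.098, 1.277, 1.093]
force: [-2.4, 0.3, 5.5]
opening: 0.0642
t: 11.0
tool_pos: [0.5148, -0.0533, 0.0957]
orientation: [-1.094, 1.281, 1.097]
force: [-0.8, 0.3, 0.3]
opening: 0.0928
t 11.0 pos [ 0.5148 -0.0533  0.0957] yaw 81.21 q6 -1.618 open 0.0928 F [-0.8  0.3  0.3]
 shift tool [-0.0843  0.0002  0.0002] turn tool [ 0.0036 -0.0013 -0.0034] dyaw -0.21
```

```bash
python3 -m inch '[[[-0.015,0,0,0,0,0,1],[-0.02,0,0,0,0,0,1],[-0.02,0,0,0,0,0,1],[-0.02,0,0,0,0,0,1],[-0.015,0,0,0,0,0,1],[0,0,0,0.14,0,0,1],[0,0,0,0.14,0,0,1],[0,0,0,0.14,0,0,1],[0,0,0,0.14,0,0,1],[0,0,0,0.14,0,0,1],[0,0,0,0.14,0,0,1],[0,0,0,0.14,0,0,1],[0,0,0,0.14,0,0,1],[0,0,0,0.14,0,0,1],[0,0,0,0.14,0,0,1],[0,0,0,0.14,0,0,1],[0,0,0,0,0,0,1]]]'
python3 - <<'E'
from h import *
goal((.515,-.053,.107),-9)
T=cam('top');S=cam('scene')
im=np.hstack([cv2.resize(T['frame'][160:290,300:430],(400,400),interpolation=2),cv2.resize(S['frame'][130:230,240:340],(400,400),interpolation=2)])
cv2.imwrite('pics/f.png',im)
E
```

```text
t: 12.7
tool_pos: [0.5188, -0.0539, 0.2129]
orientation: [0.142, 1.55, -0.147]
force: [-1.3, 0.2, 0.1]
opening: 0.0931
t 12.7 pos [ 0.5188 -0.0539  0.2129] yaw -10.59 q6 -0.016 open 0.0931 F [-1.3  0.2  0.1]
 shift tool [ 0.1058  0.0003 -0.0056] turn tool [-0.0278  0.0159  0.002 ] dyaw 1.59
```

View pics/f.png

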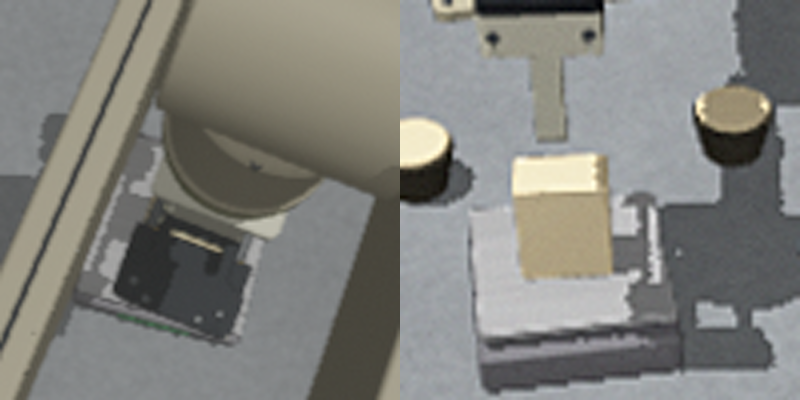

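The bar stands upright and free on the pan (scene crop (565,215)), with the turned gripper above it. I go down and grip it across the 38 mm.

```bash
python3 -m inch '[[[0.012,0,-0.0028,-0.028,0.016,0,1],[0.012,0,-0.0028,0,0,0,1],[0.012,0,0,0,0,0,1],[0.012,0,0,0,0,0,1],[0.012,0,0,0,0,0,1],[0.012,0,0,0,0,0,1],[0.012,0,0,0,0,0,1],[0.012,0,0,0,0,0,1],[0,0,0,0,0,0,1],[0,0,0,0,0,0,1]]]'; python3 -c "
from h import *
goal((.515,-.053,.107),-9)"
```

```text
t: 13.8
tool_pos: [0.5128, -0.0531, 0.1096]
orientation: [0.107, 1.568, -0.11]
force: [-0.0, -0.4, 0.7]
opening: 0.0933
t 13.8 pos [ 0.5128 -0.0531  0.1096] yaw -7.93 q6 -0.062 open 0.0933 F [-0.  -0.4  0.7]
 shift tool [0.0026 0.0004 0.0022] turn tool [ 0.0187 -0.0002  0.0021] dyaw -1.07
```

```bash
python3 -m inch '[[[0.002,0,0.001,0.018,0,0,0.2],[0,0,0,0,0,0,0.2],[0,0,0,0,0,0,0.2],[0,0,0,0,0,0,0.2],[0,0,0,0,0,0,0.2],[0,0,0,0,0,0,0.2],[0,0,0,0,0,0,0.2],[0,0,0,0,0,0,0.2],[0,0,0,0,0,0,0.2]]]' 15;  python3 -c "
from h import *
goal((.522,.2445,.21),10.4)"; python3 -m inch '[[[-0.01,0,0,0,0,0,0.2],[-0.02,0,0,0,0,0,0.2],[-0.02,0,0,0,0,0,0.2],[-0.02,0,0,0,0,0,0.2],[-0.015,0,0,0,0,0,0.2],[0,0,0,0,0,0,0.2]]]' ; python3 -c "
from h import *
goal((.522,.2445,.21),10.4)"
```

```text
t: 14.7
tool_pos: [0.5157, -0.0536, 0.1101]
orientation: [0.122, 1.563, -0.126]
force: [0.2, 0.6, -0.1]
opening: 0.038
t 14.7 pos [ 0.5157 -0.0536  0.1101] yaw -9.05 q6 -0.042 open 0.038 F [ 0.2  0.6 -0.1]
 shift tool [-0.1008  0.2952 -0.0403] turn tool [-0.3394  0.0038  0.003 ] dyaw 19.45
t: 15.3
tool_pos: [0.5138, -0.0529, 0.1991]
orientation: [0.122, 1.567, -0.126]
force: [0.6, -0.2, -1.6]
opening: 0.038
t 15.3 pos [ 0.5138 -0.0529  0.1991] yaw -9.04 q6 -0.042 open 0.038 F [ 0.6 -0.2 -1.6]
 shift tool [-0.0115  0.295  -0.0387] turn tool [-3.394e-01  1.000e-04  2.100e-03] dyaw 19.44
```

```bash
python3 -m inch '[[[-0.005,0,0,-0.085,0,0,0.2],[-0.005,0,0,-0.085,0,0,0.2],[0,0,0,-0.085,0,0,0.2],[0,0,0,-0.085,0,0,0.2],[0,0,0,0,0,0,0.2]]]' ; python3 -c "
from h import *
goal((.5198,.253,.21),10.4)"
```

```text
t: 15.8
tool_pos: [0.5126, -0.0526, 0.2073]
orientation: [-0.154, 1.568, 0.152]
force: [0.3, -0.4, -1.7]
opening: 0.0377
t 15.8 pos [ 0.5126 -0.0526  0.2073] yaw 11.15 q6 -0.395 open 0.0377 F [ 0.3 -0.4 -1.7]
 shift tool [-0.0031  0.2985  0.0662] turn tool [ 0.013  -0.0027  0.001 ] dyaw -0.75
```

```bash
python3 -m inch '[[[0,0.018,0.004,0.013,0,0,0.2],[0,0.02,0.0044,0,0,0,0.2],[0,0.02,0.0044,0,0,0,0.2],[0,0.02,0.0044,0,0,0,0.2],[0,0.02,0.0044,0,0,0,0.2],[0,0.02,0.0044,0,0,0,0.2],[0,0.02,0.0044,0,0,0,0.2],[0,0.02,0.0044,0,0,0,0.2],[0,0.02,0.0044,0,0,0,0.2],[0,0.02,0.0044,0,0,0,0.2],[0,0.02,0.0044,0,0,0,0.2],[0,0.02,0.0044,0,0,0,0.2],[0,0.02,0.0044,0,0,0,0.2],[0,0.02,0.0044,0,0,0,0.2],[0,0,0,0,0,0,0.2],[0,0,0,0,0,0,0.2]]]'
python3 - <<'E'
from h import *
goal((.5198,.253,.17),10.4)
T=cam('top');S=cam('scene')
for n,c in(("T",T),("S",S)): cv2.imwrite(f"pics/g{n}.png",c["frame"])
P,_,_=tool(); 
im=np.hstack([cv2.resize(T['frame'][140:270,160:290],(400,400),interpolation=2),cv2.resize(S['frame'][110:230,330:450],(400,400),interpolation=2)])
cv2.imwrite('pics/g.png',im)
E
```

```text
t: 17.4
tool_pos: [0.5225, 0.2415, 0.1949]
orientation: [-0.108, 1.587, 0.103]
force: [0.1, -0.1, -1.6]
opening: 0.0379
t 17.4 pos [0.5225 0.2415 0.1949] yaw 7.67 q6 0.208 open 0.0379 F [ 0.1 -0.1 -1.6]
 shift tool [ 0.0249  0.0118 -0.0007] turn tool [-0.0476 -0.019   0.0012] dyaw 2.73
```

View pics/g.png

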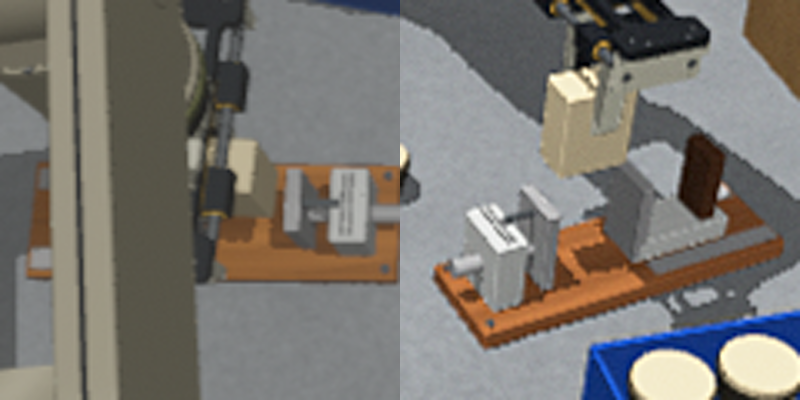

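The bar hangs aligned with the slide, a little on the anvil side of the gap (scene crop bar base (590,165), gap between plates (545,230) and (640,200)). I correct the position, then descend.

```bash
python3 -m inch '[[[0,0.006,0,-0.025,-0.01,0,0.2],[0,0.006,0,-0.023,-0.009,0,0.2],[0,0,0,0,0,0,0.2],[0,0,0,0,0,0,0.2]]]' ; python3 -c "
from h import *
goal((.5198,.253,.17),10.4)"
```

```text
t: 17.9
tool_pos: [0.521, 0.2518, 0.1951]
orientation: [-0.144, 1.564, 0.142]
force: [-0.1, 0.6, -1.9]
opening: 0.0378
t 17.9 pos [0.521  0.2518 0.1951] yaw 10.46 q6 0.18 open 0.0378 F [-0.1  0.6 -1.9]
 shift tool [ 0.0251  0.0015 -0.001 ] turn tool [0.001  0.0022 0.0014] dyaw -0.06
```

```bash
python3 -m inch '[[[0.01,0.001,-0.001,0,0,0,0.2],[0.01,0,0,0,0,0,0.2],[0.01,0,0,0,0,0,0.2],[0.01,0,0,0,0,0,0.2],[0.01,0,0,0,0,0,0.2],[0,0,0,0,0,0,0.2],[0,0,0,0,0,0,0.2]]]' ; python3 -c "
from h import *
goal((.5198,.253,.083),10.4)"
```

```text
t: 18.6
tool_pos: [0.5188, 0.2516, 0.1387]
orientation: [-0.144, 1.567, 0.141]
force: [0.5, 0.8, -1.1]
opening: 0.0379
t 18.6 pos [0.5188 0.2516 0.1387] yaw 10.4 q6 0.183 open 0.0379 F [ 0.5  0.8 -1.1]
 shift tool [0.0557 0.0013 0.0013] turn tool [ 0.0001 -0.0008  0.0021] dyaw -0.0
```

```bash
python3 -m inch '[[[0.008,0.001,0.001,0,0,0,0.2],[0.01,0,0,0,0,0,0.2],[0.01,0,0,0,0,0,0.2],[0.01,0,0,0,0,0,0.2],[0.006,0,0,0,0,0,0.2],[0,0,0,0,0,0,0.2],[0,0,0,0,0,0,0.2]]]' ; python3 -c "
from h import *
goal((.5198,.253,.083),10.4)
T=cam('top');S=cam('scene')
im=np.hstack([cv2.resize(T['frame'][140:270,160:290],(400,400),interpolation=2),cv2.resize(S['frame'][110:230,330:450],(400,400),interpolation=2)])
cv2.imwrite('pics/h.png',im)"
```

```text
t: 19.3
tool_pos: [0.5199, 0.2529, 0.0909]
orientation: [-0.144, 1.566, 0.141]
force: [0.3, 0.4, -1.0]
opening: 0.0383
t 19.3 pos [0.5199 0.2529 0.0909] yaw 10.41 q6 0.184 open 0.0383 F [ 0.3  0.4 -1. ]
 shift tool [ 0.0079  0.0001 -0.0001] turn tool [ 0.0001 -0.0005  0.0021] dyaw -0.01
```

View pics/h.png

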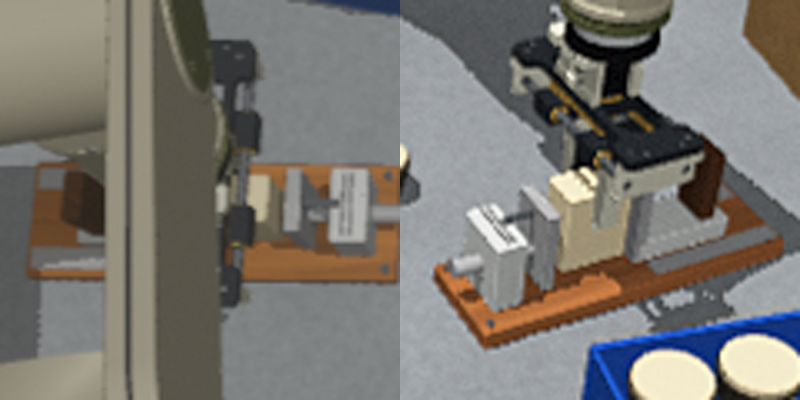

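The bar sits between the plates with visible gaps on both sides (scene crop bar x 553–628, plates at 545 and 640). I lower it to contact.

```bash
python3 -m inch '[[[0.004,0,0,0,0,0,0.2],[0.003,0,0,0,0,0,0.2],[0.002,0,0,0,0,0,0.2],[0,0,0,0,0,0,0.2]]]' | grep -E 'pos|force'; for i in 1 2; do python3 -m inch '[[[0.003,0,0,0,0,0,0.2],[0,0,0,0,0,0,0.2]]]' | grep -E 'pos|force'; done
```

```text
tool_pos: [0.521, 0.2533, 0.0829]
force: [-0.3, 0.0, -1.4]
tool_pos: [0.5215, 0.2535, 0.0803]
force: [-0.8, 0.4, -1.2]
tool_pos: [0.5221, 0.2539, 0.0797]
force: [-0.2, 0.2, -1.6]
```

```bash
for i in 1 2 3; do python3 -m inch '[[[0.003,0,-0.0005,0,0,0,0.2],[0,0,0,0,0,0,0.2]]]' | grep -E 'pos|force'; done; python3 -c "
from h import *
goal((.5198,.253,.083),10.4)"
```

```text
tool_pos: [0.5229, 0.2543, 0.079]
force: [-0.8, 0.6, -1.8]
tool_pos: [0.5237, 0.2546, 0.0783]
force: [-0.2, 0.6, -1.5]
tool_pos: [0.5244, 0.255, 0.0774]
force: [-0.6, 0.3, -1.6]
t 20.8 pos [0.5244 0.255  0.0774] yaw 10.42 q6 0.185 open 0.0379 F [-0.6  0.3 -1.6]
 shift tool [-0.0057 -0.0011 -0.0048] turn tool [ 0.0003  0.0134 -0.0004] dyaw -0.02
```

```bash
for i in 1 2; do python3 -m inch '[[[0.004,-0.0005,-0.003,0,0.005,0,0.2],[0.001,0,-0.001,0,0,0,0.2]]]' | grep -E 'pos|force'; done; python3 -c "
from h import *
goal((.5198,.253,.083),10.4)"
```

```text
tool_pos: [0.5241, 0.255, 0.0761]
force: [-2.9, -2.3, 2.9]
tool_pos: [0.524, 0.255, 0.0753]
force: [-1.0, -0.9, 0.1]
t 21.2 pos [0.524  0.255  0.0753] yaw 10.41 q6 0.184 open 0.0378 F [-1.  -0.9  0.1]
 shift tool [-0.0078 -0.0012 -0.0043] turn tool [ 0.0003  0.0198 -0.0031] dyaw -0.01
```

```bash
python3 -m inch '[[[0.001,0,0,0,0.015,0,0.2],[0.001,0,0,0,0,0,0.2]]]' | grep -E 'pos|force'; python3 -m inch '[[[0,0,0,0,0,0,0.35],[0,0,0,0,0,0,0.5],[0,0,0,0,0,0,0.8],[0,0,0,0,0,0,0.8],[0,0,0,0,0,0,0.8]]]'; python3 -c "
from h import *
goal((.5198,.253,.083),10.4)"
```

```text
tool_pos: [0.5248, 0.2552, 0.075]
force: [-7.9, -2.5, 17.0]
t: 21.9
tool_pos: [0.5239, 0.2548, 0.0728]
orientation: [-0.14, 1.563, 0.145]
force: [0.1, 0.0, -0.6]
opening: 0.065
t 21.9 pos [0.5239 0.2548 0.0728] yaw 10.42 q6 0.181 open 0.065 F [ 0.1  0.  -0.6]
 shift tool [-0.0102 -0.001  -0.0043] turn tool [ 0.0003  0.0032 -0.0029] dyaw -0.02
```

```bash
python3 -m inch '[[[0,0,-0.002,0,0,0,1],[0,0,-0.002,0,0,0,1],[0,0,0,0,0,0,1],[0,0,0,0,0,0,1],[-0.015,0,0,0,0,0,1],[-0.02,0,0,0,0,0,1],[-0.02,0,0,0,0,0,1],[-0.02,0,0,0,0,0,1],[-0.02,0,0,0,0,0,1],[-0.02,0,0,0,0,0,1],[0,0,0,0,0,0,1]]]'; python3 -c "
from h import *
goal((.4976,.373,.21),100.4)"
```

```text
t: 23.0
tool_pos: [0.5195, 0.2537, 0.1984]
orientation: [-0.14, 1.561, 0.146]
force: [0.2, -0.5, 0.4]
opening: 0.0926
t 23.0 pos [0.5195 0.2537 0.1984] yaw 10.42 q6 0.182 open 0.0926 F [ 0.2 -0.5  0.4]
 shift tool [-1.110e-02  1.214e-01  1.000e-04] turn tool [-1.5705  0.0072  0.0019] dyaw 89.98
```

```bash
python3 -m inch '[[[0,0.02,0,0,0.007,0,0.55],[0,0.02,0,0,0,0,0.55],[0,0.02,0,0,0,0,0.55],[0,0.02,0,0,0,0,0.55],[0,0.02,0,0,0,0,0.55],[0,0.02,0,0,0,0,0.55],[0,0,0,-0.14,0,0,0.55],[0,0,0,-0.14,0,0,0.55],[0,0,0,-0.14,0,0,0.55],[0,0,0,-0.14,0,0,0.55],[0,0,0,-0.14,0,0,0.55],[0,0,0,-0.14,0,0,0.55],[0,0,0,-0.14,0,0,0.55],[0,0,0,-0.14,0,0,0.55],[0,0,0,-0.14,0,0,0.55],[0,0,0,-0.14,0,0,0.55],[0,0,0,-0.14,0,0,0.55],[0,0,0,0,0,0,0.55]]]'
python3 - <<'E'
from h import *
goal((.4976,.373,.096),100.4)
T=cam('top');S=cam('scene')
im=np.hstack([cv2.resize(T['frame'][140:270,160:290],(400,400),interpolation=2),cv2.resize(S['frame'][100:220,340:460],(400,400),interpolation=2)])
cv2.imwrite('pics/i.png',im)
E
```

```text
t: 24.8
tool_pos: [0.4929, 0.3742, 0.19]
orientation: [-1.361, 1.109, 1.371]
force: [-0.0, -0.5, -1.0]
opening: 0.0512
t 24.8 pos [0.4929 0.3742 0.19  ] yaw 102.19 q6 -1.219 open 0.0512 F [-0.  -0.5 -1. ]
 shift tool [ 0.094  -0.0053 -0.0021] turn tool [ 0.0312 -0.0005 -0.0101] dyaw -1.79
```

View pics/i.png

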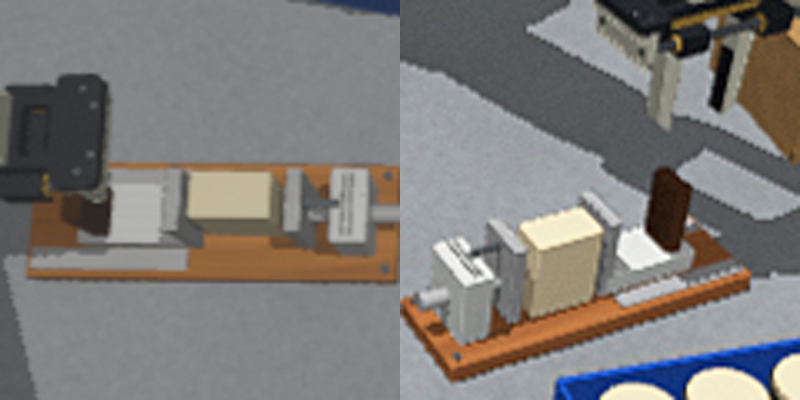

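The bar stands between the plates, square to the slide, with its top at crop (235,195) in the top view. The open fingers are above the tab (scene crop tab (668,200)), matching the predicted tab position. I descend on the tab.

```bash
python3 -m inch '[[[0.01,-0.003,-0.001,0.03,0,-0.01,0.55],[0.01,-0.002,0,0,0,0,0.55],[0.01,0,0,0,0,0,0.55],[0.01,0,0,0,0,0,0.55],[0,0,0,0,0,0,0.55]]]'; python3 -c "
from h import *
goal((.4976,.372,.096),100.4)"
```

```text
t: 25.4
tool_pos: [0.4977, 0.3741, 0.1471]
orientation: [-1.33, 1.128, 1.33]
force: [-1.3, -0.0, -0.0]
opening: 0.0507
t 25.4 pos [0.4977 0.3741 0.1471] yaw 99.43 q6 -1.173 open 0.0507 F [-1.3 -0.  -0. ]
 shift tool [ 0.0511  0.0004 -0.002 ] turn tool [-0.0169 -0.0006 -0.0009] dyaw 0.97
```

```bash
python3 -m inch '[[[0.01,0,-0.001,-0.016,0,0,0.55],[0.01,0,-0.001,0,0,0,0.55],[0.01,0,0,0,0,0,0.55],[0.01,0,0,0,0,0,0.55],[0.009,0,0,0,0,0,0.55],[0,0,0,0,0,0,0.55]]]'|tail -2; python3 -c "
from h import *
goal((.4976,.372,.096),100.4)"
```

```text
force: [0.2, 0.3, -0.2]
opening: 0.0513
t 26.0 pos [0.4976 0.3717 0.0932] yaw 100.41 q6 -1.193 open 0.0513 F [ 0.2  0.3 -0.2]
 shift tool [-0.0028 -0.      0.0003] turn tool [ 0.0002 -0.001  -0.002 ] dyaw -0.01
```

Good. I close on the tab with 30 N.

```bash
python3 -m inch '[[[0,0,0,0,0,0,0],[0,0,0,0,0,0,0],[0,0,0,0,0,0,0],[0,0,0,0,0,0,0],[0,0,0,0,0,0,0],[0,0,0,0,0,0,0],[0,0,0,0,0,0,0]]]' 30; python3 -c "
from h import *
goal((.5027,.3445,.0935),100.4)"
```

```text
t: 26.7
tool_pos: [0.4985, 0.3705, 0.0941]
orientation: [-1.343, 1.121, 1.341]
force: [0.7, 0.1, -2.4]
opening: 0.016
t 26.7 pos [0.4985 0.3705 0.0941] yaw 100.38 q6 -1.194 open 0.016 F [ 0.7  0.1 -2.4]
 shift tool [ 0.0007  0.0005 -0.0264] turn tool [-0.0003 -0.0027 -0.0012] dyaw 0.02
```

```bash
python3 -m inch '[[[0,0,-0.005,0,0,0,0],[0,0,-0.005,0,0,0,0],[0,0,-0.005,0,0,0,0],[0,0,0,0,0,0,0]]]'; python3 -c "
from h import *
goal((.5036,.343,.0935),100.4)"
```

```text
t: 27.1
tool_pos: [0.5004, 0.3603, 0.0941]
orientation: [-1.34, 1.112, 1.345]
force: [2.4, -5.2, -1.1]
opening: 0.0159
t 27.1 pos [0.5004 0.3603 0.0941] yaw 100.56 q6 -1.218 open 0.0159 F [ 2.4 -5.2 -1.1]
 shift tool [ 0.0005  0.     -0.0176] turn tool [0.0027 0.0045 0.0012] dyaw -0.16
```

```bash
python3 -m inch '[[[0,0,-0.005,0,0,0,0],[0,0,-0.005,0,0,0,0],[0,0,0,0,0,0,0]]]'|grep -E 'pos|force'; python3 -m inch '[[[0,0,-0.004,0,0,0,0],[0,0,0,0,0,0,0]]]'|grep -E 'pos|force'; python3 -c "
from h import *
goal((.5036,.343,.0935),100.4)"
```

```text
tool_pos: [0.5018, 0.353, 0.0941]
force: [2.3, -3.8, -1.9]
tool_pos: [0.5023, 0.3501, 0.0941]
force: [2.6, -2.9, -2.5]
t 27.6 pos [0.5023 0.3501 0.0941] yaw 100.7 q6 -1.24 open 0.0154 F [ 2.6 -2.9 -2.5]
 shift tool [ 0.0005  0.     -0.0072] turn tool [0.0052 0.0097 0.0031] dyaw -0.3
```

```bash
for i in 1 2; do python3 -m inch '[[[0,0,-0.005,0,0,0,0],[0,0,0,0,0,0,0]]]'|grep -E 'pos|force'; done
python3 - <<'E'
from h import *
goal((.5036,.343,.0935),100.4)
T=cam('top');S=cam('scene')
for n,c in(("T",T),("S",S)): cv2.imwrite(f"pics/j{n}.png",c["frame"])
im=np.hstack([cv2.resize(T['frame'][185:235,200:300],(400,200),interpolation=2),cv2.resize(S['frame'][160:210,335:435],(400,200),interpolation=2)])
im=np.vstack([im,np.hstack([cv2.resize(T['frame'][190:225,235:285],(400,280),interpolation=2),cv2.resize(S['frame'][165:200,340:390],(400,280),interpolation=2)])])
cv2.imwrite('pics/j.png',im)
E
```

```text
tool_pos: [0.503, 0.3466, 0.0941]
force: [1.9, -4.7, -2.2]
tool_pos: [0.5036, 0.3435, 0.0941]
force: [2.4, -3.3, -1.6]
t 28.0 pos [0.5036 0.3435 0.0941] yaw 100.79 q6 -1.256 open 0.0163 F [ 2.4 -3.3 -1.6]
 shift tool [ 0.0005  0.0001 -0.0005] turn tool [0.0067 0.0149 0.0045] dyaw -0.39
```

View pics/j.png

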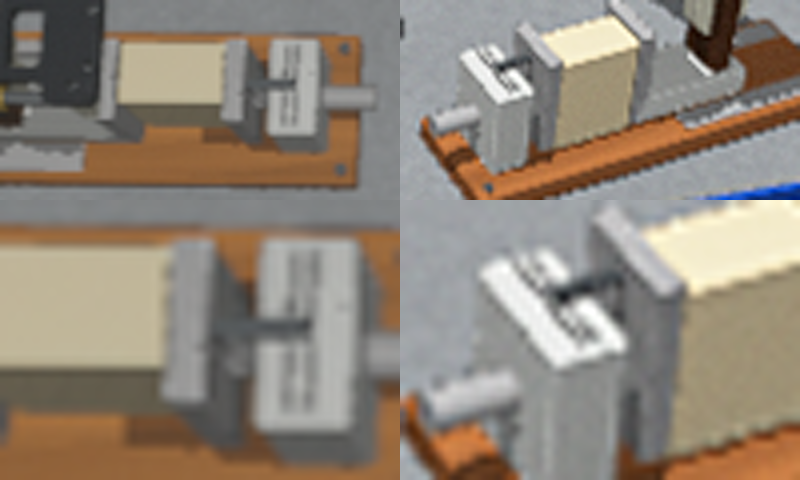

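Both plates touch the bar. The pointer tip is at zoom (312,325), with the lines at about 292 and 317, so it looks inside but towards the far line. I measure the anvil shift against the first picture.

Run:
```python
from h import *
a=cv2.cvtColor(cv2.imread("pics/top0.png"),6).astype(float);b=cv2.cvtColor(cv2.imread("pics/jT.png"),6).astype(float)
np.set_printoptions(linewidth=200)
print("cols 250..280");
for r in(194,196,198,200,203,204,205,206,207,208): print(r,a[r,250:281].astype(int).tolist());print("   ",b[r,250:281].astype(int).tolist())
T=cam('top');o=np.array([.514,.2845]);u=np.array([np.cos(np.radians(-79.5)),np.sin(np.radians(-79.5))])
p=proj(T,[np.r_[o+.075*u,.106],np.r_[o+.085*u,.106]]);print("px per 10mm",p[1]-p[0])
```

```text
cols 250..280
194 [116, 115, 115, 121, 127, 125, 125, 122, 116, 115, 115, 115, 115, 115, 115, 115, 114, 117, 128, 134, 133, 132, 132, 126, 120, 120, 119, 118, 116, 111, 108]
    [115, 114, 114, 115, 118, 120, 123, 128, 128, 129, 133, 126, 117, 119, 118, 119, 118, 122, 132, 138, 138, 137, 136, 131, 125, 124, 124, 123, 121, 115, 111]
196 [112, 112, 108, 133, 147, 145, 145, 126, 98, 101, 108, 110, 110, 110, 110, 109, 110, 126, 159, 171, 171, 154, 156, 154, 141, 161, 172, 172, 170, 143, 111]
    [175, 175, 174, 173, 174, 176, 165, 148, 148, 149, 152, 129, 104, 113, 114, 114, 114, 130, 164, 176, 176, 158, 160, 158, 144, 165, 177, 177, 175, 147, 115]
198 [105, 105, 100, 126, 144, 145, 147, 125, 89, 82, 95, 103, 104, 105, 105, 104, 105, 135, 162, 171, 171, 137, 143, 140, 124, 160, 171, 173, 170, 137, 100]
    [181, 181, 181, 181, 181, 159, 141, 149, 149, 149, 148, 120, 83, 92, 103, 108, 109, 140, 167, 175, 175, 141, 148, 143, 128, 165, 176, 178, 174, 142, 104]
200 [103, 103, 109, 132, 146, 145, 147, 122, 85, 82, 81, 87, 97, 101, 86, 73, 74, 132, 164, 170, 170, 138, 145, 146, 134, 163, 174, 
[... 1308 characters left out ...]
8, 93, 91, 104, 157, 179, 178, 179, 175, 139, 101]
207 [74, 72, 129, 151, 146, 147, 153, 127, 70, 68, 76, 83, 84, 93, 91, 84, 84, 110, 121, 126, 137, 142, 162, 148, 152, 174, 175, 175, 169, 136, 113]
    [182, 182, 182, 182, 181, 154, 138, 151, 151, 151, 122, 81, 71, 88, 94, 87, 87, 113, 126, 124, 112, 119, 128, 121, 157, 179, 180, 179, 174, 140, 118]
208 [71, 72, 122, 146, 148, 149, 153, 126, 81, 76, 97, 107, 100, 100, 100, 100, 97, 143, 169, 171, 154, 140, 160, 145, 152, 174, 175, 176, 168, 134, 117]
    [182, 182, 182, 182, 181, 159, 142, 152, 153, 141, 112, 88, 79, 86, 100, 103, 101, 148, 173, 176, 159, 145, 164, 149, 156, 179, 179, 180, 174, 139, 120]
px per 10mm [4.2318437  0.04637268]
```

The numbers put the anvil at about 8 mm: the pointer edge and plate edge have each moved about 3.4 px at 0.42 px/mm. That is in range but near the limit, so I ease back about 2 mm.

```bash
cat > an.py <<'E'
from h import *
def edge(im):
    g=cv2.cvtColor(im,cv2.COLOR_BGR2GRAY).astype(float); out=[]
    for r in range(198,208):
        x=np.arange(254,265); v=g[r,254:265]; i=int(np.argmin(np.convolve(v,[1,0,-1],'valid')))+1
        hi=v[max(0,i-3):i-1].max() if i>2 else v[0]; lo=v[i+1:i+3].min(); m=(hi+lo)/2
        j=[k for k in range(i-3,i+3) if 0<=k<10 and v[k]>=m>v[k+1]]
        if j: out.append(x[j[0]]+(v[j[0]]-m)/(v[j[0]]-v[j[0]+1]))
    return np.median(out)
e0=edge(cv2.imread("pics/top0.png"));f=cam("top")["frame"];cv2.imwrite("pics/last.png",f)
print("anvil mm: before",round((edge(cv2.imread("pics/jT.png"))-e0)/.423,2),"now",round((edge(f)-e0)/.423,2))
g=cv2.cvtColor(f,cv2.COLOR_BGR2GRAY); print("pointer rows 205,206 cols 268-276",g[205,268:277],g[206,268:277])
goal((.5036,.343,.0935),100.4)
E
python3 -m inch '[[[0,0,0.004,0,0,0,0],[0,0,0,0,0,0,0]]]'|grep -E 'pos|force'; python3 an.py
```

```text
tool_pos: [0.5031, 0.3464, 0.0941]
force: [0.5, 7.0, -3.5]
anvil mm: before 7.77 now 4.76
pointer rows 205,206 cols 268-276 [ 89  89  89  98 153 142 149 178 178] [ 93  91  88  99 153 150 157 179 178]
t 28.4 pos [0.503  0.3464 0.0941] yaw 100.73 q6 -1.249 open 0.0158 F [ 0.3  2.4 -2.4]
 shift tool [ 0.0005  0.0001 -0.0035] turn tool [0.0058 0.0131 0.0039] dyaw -0.33
```

Now about 4.8 mm on both pointer and plate edges, so I release and recheck.

```bash
python3 -m inch '[[[0,0,0,0,0,0,0.3],[0,0,0,0,0,0,0.5],[0,0,0,0,0,0,0.5],[0,0,0,0,0,0,0.5],[0,0,0,0,0,0,0.5]]]'|tail -2; python3 an.py
```

```text
force: [0.0, -0.7, 0.1]
opening: 0.0456
anvil mm: before 7.77 now 4.84
pointer rows 205,206 cols 268-276 [ 90  89  90  99 153 142 149 178 178] [ 92  91  88  99 154 151 157 179 179]
t 28.95 pos [0.5036 0.3478 0.0956] yaw 100.73 q6 -1.249 open 0.0462 F [-0.4  0.  -0.7]
 shift tool [ 0.002   0.0009 -0.0047] turn tool [0.0057 0.016  0.0058] dyaw -0.33
```

```bash
python3 -m inch '[[[-0.01,0,0,0,0,0,0.5],[-0.01,0,0,0,0,0,0.5],[-0.015,0,0,0,0,0,0.5],[-0.02,0,0,0,0,0,0.5],[-0.02,0,0,0,0,0,0.5],[-0.02,0,0,0,0,0,0.5],[0,0,0,0,0,0,0.5],[0,0,0,0,0,0,0.5],[0,0,0,0,0,0,0.5]]]'|tail -2; python3 an.py
python3 - <<'E'
from h import *
S=cam('scene');f=cv2.imread('pics/last.png')
im=np.vstack([np.hstack([cv2.resize(f[180:240,160:300],(400,172),interpolation=2),cv2.resize(S['frame'][140:210,330:450],(400,172),interpolation=2)]),
 np.hstack([cv2.resize(f[190:225,235:285],(400,280),interpolation=2),cv2.resize(S['frame'][130:270,130:330],(400,280),interpolation=2)])])
cv2.imwrite('pics/k.png',im)
E
```

```text
force: [0.2, -0.7, -0.4]
opening: 0.0463
anvil mm: before 7.77 now 4.75
pointer rows 205,206 cols 268-276 [ 91  92  91 101 157 145 152 181 182] [ 96  93  91 102 157 154 161 182 182]
t 29.9 pos [0.5042 0.3465 0.2017] yaw 100.73 q6 -1.249 open 0.0463 F [ 0.9 -0.6  0.8]
 shift tool [ 0.1081  0.0024 -0.0052] turn tool [0.0056 0.0176 0.0107] dyaw -0.33
```

View pics/k.png

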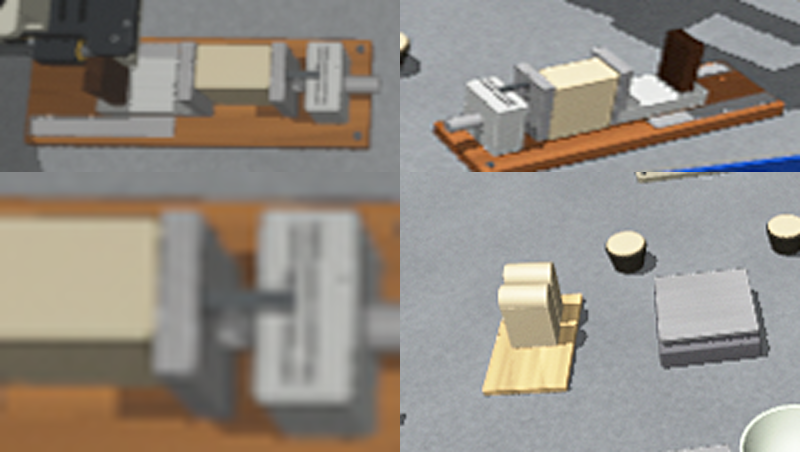

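The bar is clamped with both plates against it. The pointer tip at zoom (296,300) lies between the lines at about 290 and 315. The loaves, pots and bowl in view are undisturbed and the gripper is clear, so I hand in.

```bash
python3 -c "
from plant import workorder
print(workorder.close_job())"
```

```text
the job is handed in; nothing more can be done
None
```

The flat-topped bar was set free on the scale's pan, then re-gripped across its 38 mm and stood in the caliper. The jaw was slid shut by its tab, and the job was handed in at about 30 s of the allowed 69 s.

- **Anvil:** my last check put it about 4.8 mm back, by both the plate edge and the pointer, with the pointer tip between the two lines. My first closing went to about 7.8 mm, so I eased it back before letting go.
- **Bar:** it stands upright, square to the slide and centred on it, with both plates against it.
- **Robot:** the gripper was clear of everything, with the TCP at z = 0.20 m.
- **Bystanders:** the loaves, two pots and the bowl's visible part looked undisturbed. The scraper was mostly out of the final picture and I did not measure it.
- **Disagreements:** the two cameras differed by about 4 mm in y, and slow lowering drifted a few mm sideways. The drift was partly corrected before letting go, and both stayed within tolerance.
- **Contact force:** the highest force I read at the wrist was about 17 N up, when setting the bar on the caliper base. It is read only at the end of each call.
- **Pictures:** I viewed 12, two over the budget, to check the pointer.

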